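Hang a vial carrier on the feed rail

ROBOT

A 7-joint arm with a two-finger parallel gripper is mounted at the origin on a cart in front of the work surface, level with it; the furniture and walls round the work are solid. World frame = base frame: x ahead of the robot, y to its left, z up, the work surface at z = 0. Lengths are in m, angles in degrees, forces in N, time in s.
With the tool pointing down it reaches from about 0.375 to 0.925 m from the base axis. Payload 3.1 kg.
Tool frame: the origin (TCP) lies at the centre of the arm's flange, where the gripper is bolted on; the fingertips stand 173 mm ahead of it and the grasp point (between the pads) lies robot.pinch_z ahead of it (robot.pinch_z is the distance from the TCP to the grasp point, in m); z points along the fingers, x is the direction in which the jaws open and shut, and the axes are right-handed (so a half turn about z gives the same grasp; the last joint's range is limited). The gripper opens to 85 mm and grips with 20 to 120 N. Pads are 22 mm wide; open, the fingers measure 114 mm over their backs; the gripper's body (76 mm by 85 mm) begins 54 mm behind the grasp point. The pads swing forward as they close: fully open they stand 13 mm farther back than shut.
Start: joints at [68.365, 21.939, 2.515, 91.553, -1.026, 66.532, -2.859], TCP at [0.18, -0.625, 0.405] pointing down, gripper open.
Joint ranges: [-149.38, 149.38], [-23.57, 123.04], [-84.95, 90], [0, 143.3], [-89.99, 269.99], [3.08, 112.72], [-163.45, 163.45]. Speed limits (degrees/s): [159.86, 159.86, 180, 180, 180, 180, 180].

INTERFACE

Orientations are given as a 3x3 rotation matrix whose columns are the frame's x, y, z axes.
In Python, from station import robot gives the robot as it stands.
- The arm moves only by the shell command python3 -m crank 'ROWS' [OPENING]. ROWS is JSON, one flat list of numbers, 6 for each row, row after row: the shift along the tool's x, y, z in mm, then the turn, a rotation vector about the tool's x, y, z in rad. A call has 1 to 20 rows; each row shifts and turns the commanded pose from where the row before left it, along the tool's axes as they then stand; what a row does not reach is not made up. A row lasts 1/10 s, in which the tool goes at most 50 mm and 8.59 degrees, less where a joint would pass 70% of its speed; a pose out of reach is approached as far as the arm can. A call is refused whole if a number of a shift passes 50 or a number of a turn 0.15, either way. A call with a gripper value outside its range is refused whole. OPENING is the finger opening in mm, from 0 to 85.4, set as the call begins (- or left out, the last holds). The fingers move at their own pace and stop on an object; the grip force is fixed at half the most. Time passes only in rows, so rows that do not move let the fingers close. It gives the time, the measured TCP pose, the force and the opening at its end, in the units of the state.
- robot.get_state(): the state, without advancing time (a new reading comes with each control period).
- robot.camera(name): name is "scene" or "top" or "wrist"; returns a dict with "image" (420x560x3 uint8, blue, green, red), "vertical_fov" (degrees; the focal length in pixels is half the picture's height over the tangent of half this angle, whatever the lens; pixels are square), "cx", "cy" (the principal point, pixels), "extrinsics" (4x4, takes a point from world to camera coordinates). Camera axes: x right, y down, z forward; pixel columns grow to the right and rows downward; lengths in m; the calibration is good to about 2 mm. A picture is of the moment at which its call begins. There is no depth.
- robot.close_job(): hands the job in, once; it reports no verdict.
The state is a dict: "clock": time; "joint_pos": joint angles; "joint_velocities": joint speeds; "joint_torque": joint torques, N m; "tool_pos": TCP position; "tcp_rot": TCP orientation; "force": force on the tool from outside, world axes, zero at the start; "moment": the same for the moment, N m; "grip_width": finger opening in m.
Only numpy, scipy, OpenCV 4.12 (cv2) and the standard library are available. Lean on these libraries where they do the work, as an engineer would, in place of code of your own. Each camera call takes 0.05 s, during which the arm holds its last target.

TASK

Take the vial carrier out of its white tray, lift its hook over the front lip of the feed rail at the empty place beside the carrier that already hangs there, and lower its tongue into the slot behind the lip. Then press it gently down, always with less than 25 N, until it is fully home on the slot's floor and the sprung keeper has snapped out over it; let go and leave it hanging plumb, and do not tip the vials or disturb the things round about.

Things in the scene. Friction and masses are not known exactly. Their poses are not given: they have to be found in the camera images.
- carrier: Steel vial carrier, 0.2 to 0.35 kg, 178 mm high, standing in the tray; three vials fixed on its front. Origin under the middle of its foot (44 mm in x, 96 in y), z up, +x its back (the rail's side). Back plate at x = 18 to 22 mm. At its top a hook 44 mm wide (y): a bridge, underside at z = 122 mm, runs back to a tongue that hangs down behind, 7 mm clear of the plate
- hook_tip (a point): middle of the underside of the carrier's tongue, at (31.8, 0, 84) mm in its frame, axes as the carrier's. The tongue's lowest 22 mm are a nib 6.5 mm thick (x = 29 to 35.5), bevelled at the tip on both sides to 2.5 mm; above it the tongue is 3 mm thick (x = 29 to 32), so the nib has a square shoulder at its back
- grip (a point): on the carrier, in its black grip block, at (27, 0, 158) mm in the carrier's frame, axes as the carrier's. The block stands on the hook's bridge, 14 mm (x) by 42 mm (y), from z = 128 to 178 mm; grip it from above across its 14 mm
- tray: low white plastic tray fixed on the bench, 60 (x) x 112 (y) x 14 mm high, in which the carrier stands with 3 mm play all round, its foot 5 mm above the bench. Origin under its centre, axes about as the carrier's
- stand: fixed stand of the feed rail: dark base plate 125 x 270 mm, three slotted posts. Origin on the bench under the front face of the rail's lip, midway along; y along the rail, +x to its rear, z up; carriers hang on its -x side. The steel rail, 270 mm long, is clamped to the posts at a height set by hand, anywhere in a range of 20 mm, which is not measured. An equal carrier already hangs on it, fixed, at y = -65 mm
- seat (a point): on the stand, axes as the stand's, at the rail's empty place (6.8, 65, 120) mm: below hook_tip when the carrier hangs home, tongue against the lip, axes parallel. The slot's floor lies 0 to 20 mm above this point. Above the floor: lip's top 30 mm, rear wall 36 mm, flaring back 45 degrees to 42 mm. In x from this point: lip and front wall -6.8 to -2.8 mm, slot -2.8 to 5.7 mm
- keeper (a joint): sprung bolt in the rear wall at the empty place, 20 mm wide, bevelled on top, flat below; value: m pushed back (0 = sprung out, 3.5 mm from the lip; 0.006 = limit). The nib meets its bevel about 25 mm above home and must push it back 3 mm, which takes up to about 8 N down, more than the carrier's weight. It springs out over the nib's shoulder only in the last 1.5 mm above home
- amber_bottle: bystander: small amber bottle, 32 mm wide, 53 mm high, in front of the rail; origin under its centre
- marker: bystander: marker pen lying in front of the rail, 135 mm long; origin under its middle
- forceps: bystander: steel forceps lying in front of the rail, 134 mm long; origin under its middle

How it is judged (in metres and radians):
On the way, in this order (a step that is already met when the one before it is completed fails the run):
1. the carrier is lifted clear of the tray (z of carrier in the frame of tray above 0.03 m), for 0.1 s.
2. the tongue has been lowered into the slot behind the lip at the empty place (z of hook_tip in the frame of seat between -0.003 and 0.028 m and x of hook_tip in the frame of seat between -0.004 and 0.004 m and y of hook_tip in the frame of seat between -0.015 and 0.015 m), for 0.05 s.
3. the carrier is home and the keeper has snapped out over it (z of hook_tip in the frame of seat between -0.003 and 0.0215 m and x of hook_tip in the frame of seat between -0.004 and 0.004 m and y of hook_tip in the frame of seat between -0.015 and 0.015 m and value of joint keeper below 0.001 m), for 0.2 s.
At the end, for the whole second after the job is handed in: The carrier hangs home at the empty place: hook tip at most 21.5 mm above the seat point, within 4 mm of it across and 15 mm along the rail, keeper sprung out over it (under 1 mm); tilted less than 0.08 rad, turned less than 0.1 rad from the rail, at rest and released (all of step 3 and angle between carrier's own z axis and vertical below 0.08 rad and angle between the x axis of carrier and the x axis of stand, either way round below 0.1 rad and linear speed of carrier below 0.01 m/s); the robot touches nothing.
It fails at once if the carrier is pressed against the rail or its stand with more than 25 N (contact force between carrier and stand above 25 N).
It fails at once if the carrier is tipped by more than 0.5 rad, upsetting the vials (angle between carrier's own z axis and vertical above 0.5 rad).
It fails at once if a bystander is moved by more than 20 mm (distance of any of amber_bottle, marker, forceps from where it was at the start of the episode above 0.02 m).
It also fails if it takes over 58 s, if anything falls off the work surface, if the arm or the gripper's body presses on something with over 40 N, if the wrist force passes 120 N, or if a joint passes its speed limit or range.

## Working session

There is one attempt and no reset: what is moved stays moved. The work goes in short steps, Python scripts to look and compute and a shell command to move; the robot and the scene stay as the last step left them, time stands still between calls to the robot, and variables do not carry over. Pictures are saved under pics/ and viewed, and the job is handed in when it is done.

```bash
ls; mkdir -p pics
python3 - <<'E'
from station import robot
import cv2
print(robot.pinch_z); s=robot.get_state()
for k,v in s.items(): print(k,v)
for n in ["scene","top","wrist"]:
    c=robot.camera(n); cv2.imwrite(f"pics/{n}0.png",c["image"]); print(n,c["vertical_fov"],c["cx"],c["cy"],c["extrinsics"])
E
```

```text
pics
0.1547
clock 0.0
joint_pos [68.36549771 21.99518835  2.51135896 91.64915973 -1.02501108 66.53154953
 -2.85918705]
joint_velocities [-0.08635809 -0.09685498  0.03633524 -0.03705957 -0.05384911  0.00540857
  0.01338869]
joint_torque [ 1.04524938e-04 -4.33461607e+01  1.02432713e+00 -2.49515086e+01
  1.05955018e-02  1.13601662e-02  2.74144227e-06]
tool_pos [ 0.17938689 -0.62425338  0.40324937]
tcp_rot [[ 2.76236347e-01 -9.61089327e-01 -8.86882241e-04]
 [-9.61086019e-01 -2.76237727e-01  2.52644430e-03]
 [-2.67312899e-03  1.54474378e-04 -9.99996415e-01]]
force [ 0.10060392 -0.24887852  0.85106742]
moment [ 0.02221991 -0.03182078 -0.05493755]
grip_width 0.08526491439073959
scene 50.56419708247236 275.4486145289241 216.38008830114163 [[-0.5568123  -0.83029615  0.02384059  0.27599296]
 [-0.49399343  0.30793423 -0.81310946  0.39737112]
 [ 0.66778032 -0.46452645 -0.58162241  0.60414164]
 [ 0.          0.          0.          1.        ]]
top 42.287209548406736 281.13219696937114 208.90976527608527 [[-0.0089511  -0.99962699  0.02580243 -0.02834188]
 [-0.99092968  0.00540737 -0.13427258  0.57041226]
 [ 0.13408297 -0.02677028 -0.99060845  1.26205628]
 [ 0.          0.          0.          1.        ]]
wrist 67.76172342739686 276.28964439185046 205.09872387395427 [[ 0.27568892 -0.96124539 -0.00171127 -0.64919736]
 [-0.9078285  -0.26095312  0.3282543  -0.04230727]
 [-0.31597949 -0.08894254 -0.94458784  0.38063076]
 [ 0.          0.          0.          1.        ]]
```

View pics/scene0.png

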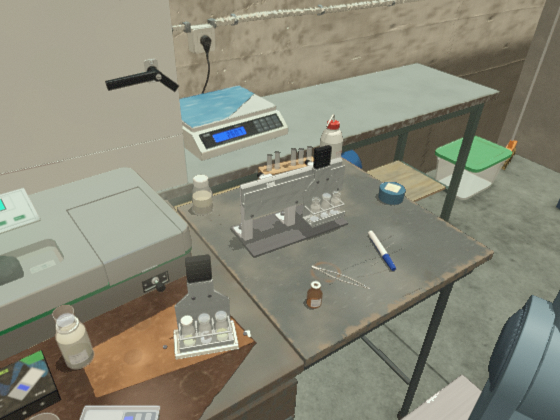

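View pics/top0.png

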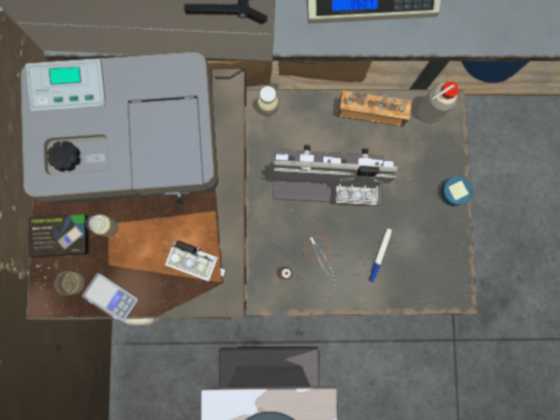

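View pics/wrist0.png

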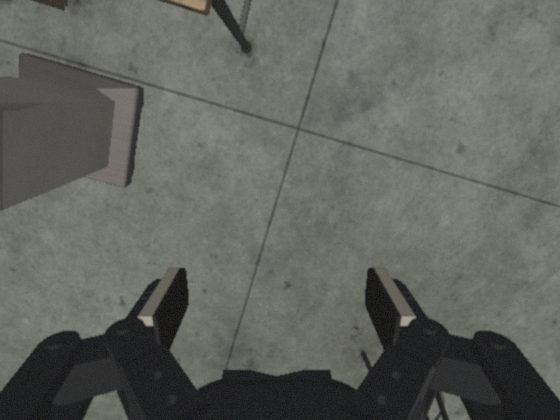

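Run:
```python
import cv2
a=cv2.imread("pics/top0.png")
cv2.imwrite("pics/t1.png",cv2.resize(a[215:300,150:250],None,fx=7,fy=7,interpolation=cv2.INTER_CUBIC))
cv2.imwrite("pics/t2.png",cv2.resize(a[135:215,265:405],None,fx=5.7,fy=5.7,interpolation=cv2.INTER_CUBIC))
a=cv2.imread("pics/scene0.png")
cv2.imwrite("pics/s1.png",cv2.resize(a[245:365,160:265],None,fx=5,fy=5,interpolation=cv2.INTER_CUBIC))
cv2.imwrite("pics/s2.png",cv2.resize(a[140:260,225:355],None,fx=5,fy=5,interpolation=cv2.INTER_CUBIC))
```

```text
(no output)
```

View pics/t1.png

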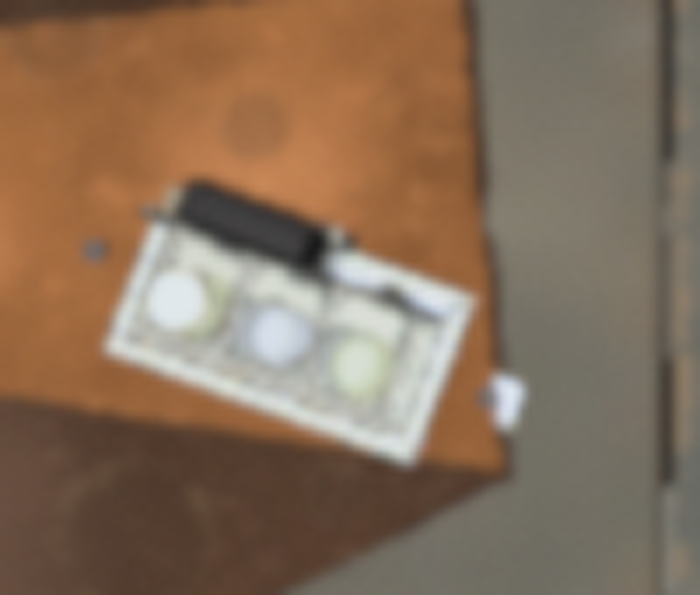

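View pics/t2.png

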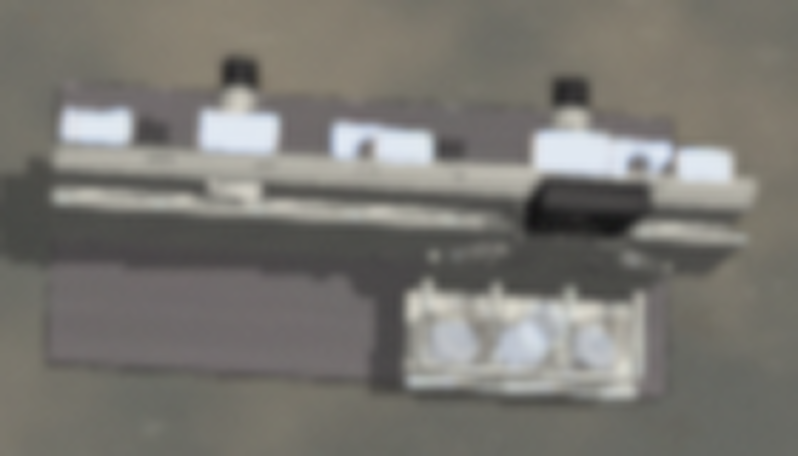

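View pics/s1.png

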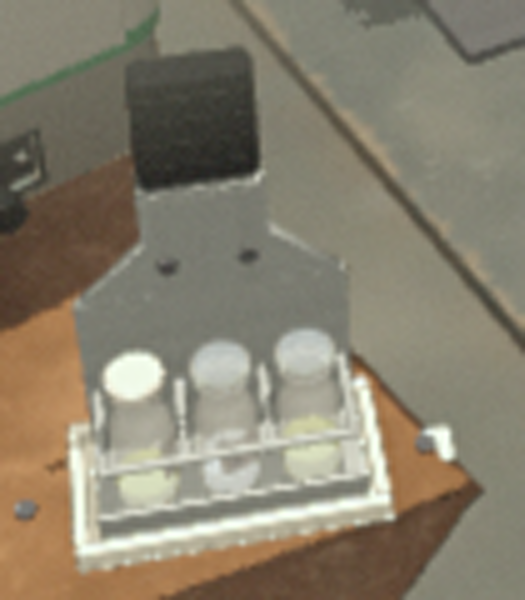

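View pics/s2.png

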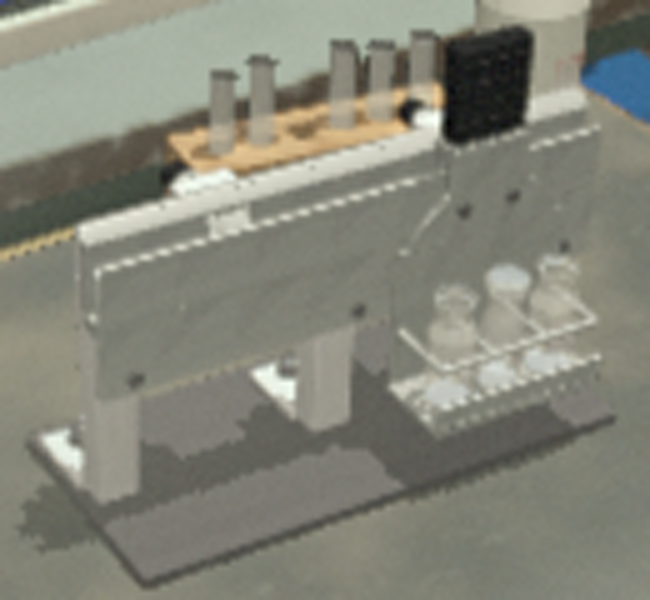

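```bash
cat > h.py <<'E'
import numpy as np, cv2
from station import robot
def cam(n,save=None):
    c=robot.camera(n)
    if save: cv2.imwrite("pics/"+save,c["image"])
    return c
def pack(c):
    f=210/np.tan(np.radians(c["vertical_fov"]/2)); return f,c["cx"],c["cy"],np.array(c["extrinsics"])
def ray(p,uv):
    f,cx,cy,E=p; d=np.array([(uv[0]-cx)/f,(uv[1]-cy)/f,1.]); R=E[:3,:3]
    return -R.T@E[:3,3], R.T@d
def plane(p,uv,z):
    o,d=ray(p,uv); return o+d*(z-o[2])/d[2]
def tri(p1,u1,p2,u2):
    o1,d1=ray(p1,u1);o2,d2=ray(p2,u2)
    A=np.array([d1,-d2]).T; s=np.linalg.lstsq(A,o2-o1,rcond=None)[0]
    a=o1+s[0]*d1;b=o2+s[1]*d2; return (a+b)/2,np.linalg.norm(a-b)
def proj(p,X):
    f,cx,cy,E=p; q=E[:3,:3]@np.asarray(X)+E[:3,3]; return np.array([f*q[0]/q[2]+cx,f*q[1]/q[2]+cy])
def crop(u,s,x0,y0): return ((u[0]+.5)/s-.5+x0,(u[1]+.5)/s-.5+y0)
E
python3 - <<'E'
from h import *
import pickle
T=pack(cam("top"));S=pack(cam("scene"))
pickle.dump((T,S),open("ts.pkl","wb"))
np.set_printoptions(precision=4,suppress=True)
t=lambda u:crop(u,7,150,215)
for u in [(475,297),(412,465),(107,348)]: print("tray",plane(T,t(u),.014))
s=lambda u:crop(u,5,160,245)
for u in [(73,425),(78,568),(392,517),(358,372)]: print("trayS",plane(S,s(u),.014))
# block top corners, z=.183
for u in [(190,180),(325,235),(310,268),(175,222)]: print("blk",plane(T,t(u),.183))
t2=lambda u:crop(u,5.7,265,135)
for u in [(45,365),(60,88),(668,397),(672,118)]: print("base",plane(T,t2(u),.006))
s2=lambda u:crop(u,5,225,140)
# rail lip top ends
print("lipL",tri(T,t2((52,195)),S,s2((95,270))))
print("wallL",tri(T,t2((55,152)),S,s2((80,228))))
print("lipR",tri(T,t2((745,237)),S,s2((600,127))))
for u in [(545,180),(652,190),(635,235),(528,228)]: print("blk2",plane(T,t2(u),.25))
E
```

```text
tray [0.4576 0.1212 0.014 ]
tray [0.4006 0.1423 0.014 ]
tray [0.4412 0.2467 0.014 ]
trayS [0.4973 0.2252 0.014 ]
trayS [0.4377 0.2491 0.014 ]
trayS [0.3975 0.1467 0.014 ]
trayS [0.4628 0.124  0.014 ]
blk [0.4854 0.1915 0.183 ]
blk [0.4686 0.1509 0.183 ]
blk [0.4587 0.1553 0.183 ]
blk [0.4728 0.1957 0.183 ]
base [ 0.6003 -0.0123  0.006 ]
base [ 0.7228 -0.0197  0.006 ]
base [ 0.5849 -0.2823  0.006 ]
base [ 0.7087 -0.2883  0.006 ]
lipL (array([ 0.6444, -0.0136,  0.152 ]), np.float64(0.0005616597207642834))
wallL (array([ 0.6584, -0.0147,  0.1654]), np.float64(0.0005892608436389502))
lipR (array([ 0.6266, -0.283 ,  0.1522]), np.float64(4.675801918770528e-05))
blk2 [ 0.6284 -0.1883  0.25  ]
blk2 [ 0.6246 -0.2265  0.25  ]
blk2 [ 0.6083 -0.2199  0.25  ]
blk2 [ 0.611  -0.1817  0.25  ]
```

```bash
python3 -m crank '[-19,-33.5,-6,0,0,0,-19,-33.5,-6,0,0,0,-19,-33.5,-6,0,0,0,-19,-33.5,-6,0,0,0,-19,-33.5,-6,0,0,0,-19,-33.5,-6,0,0,0,-19,-33.5,-6,0,0,0,-19,-33.5,-6,0,0,0,-19,-33.5,-6,0,0,0,-19,-33.5,-6,0,0,0,0,0,0,0,0,-0.131,0,0,0,0,0,-0.131,0,0,0,0,0,-0.131,0,0,0,0,0,-0.131,0,0,0,0,0,-0.131,0,0,0,0,0,-0.131,0,0,0,0,0,-0.131]'
cat >> h.py <<'E'
np.set_printoptions(precision=4,suppress=True)
def plan(pos=None,yaw=None,show=True):
    """total move in tool axes to reach world TCP pos (tool down, tool x at yaw deg): shift first, then turn"""
    s=robot.get_state(); R=np.array(s["tcp_rot"]); p=np.array(s["tool_pos"])
    if pos is not None: print("shift tool mm",R.T@(np.array(pos)-p)*1e3)
    if yaw is not None:
        from scipy.spatial.transform import Rotation as Q
        c,n=np.cos(np.radians(yaw)),np.sin(np.radians(yaw))
        Rt=np.array([[c,n,0],[n,-c,0],[0,0,-1.]])
        print("turn tool",Q.from_matrix(R.T@Rt).as_rotvec())
    print("pos",p,"yaw",np.degrees(np.arctan2(R[1,0],R[0,0])),"z",R[:,2],"F",s["force"],"w",s["grip_width"],"t",s["clock"])
E
python3 -c "
from h import *
plan([.472,.174,.46],-21.5)"
```

```text
clock: 1.95
tool_pos: [0.4489, -0.3496, 0.4645]
tcp_rot: [[0.933, -0.36, -0.0], [-0.36, -0.933, 0.0], [-0.0, -0.0, -1.0]]
force: [0.1, -0.2, -0.7]
grip_width: 0.0852
shift tool mm [-167.0962 -496.7086    4.6165]
turn tool [-0.0001  0.0004  0.0066]
pos [ 0.4489 -0.3496  0.4645] yaw -21.122418520012303 z [-0.0003  0.0002 -1.    ] F [ 0.1053 -0.1557 -0.7028] w 0.08521807822414171 t 1.95
```

```bash
python3 -m crank '[-13.9,-41.4,0,0,0,0,-13.9,-41.4,0,0,0,0,-13.9,-41.4,0,0,0,0,-13.9,-41.4,0,0,0,0,-13.9,-41.4,0,0,0,0,-13.9,-41.4,0,0,0,0,-13.9,-41.4,0,0,0,0,-13.9,-41.4,0,0,0,0,-13.9,-41.4,0,0,0,0,-13.9,-41.4,0,0,0,0,-13.9,-41.4,0,0,0,0,-13.9,-41.4,0,0,0,0,0,0,0,0,0,0]' ; python3 -c "
from h import *
plan([.472,.174,.318],-21.5)
c=cam('wrist','w1.png'); W=pack(c); E=W[3]; print(-E[:3,:3].T@E[:3,3])
for z in (.183,):
  for dx in (-7,7):
    for dy in (-21,21):
      a=np.radians(-21.5);print(proj(W,[.472+(dx*np.cos(a)-dy*np.sin(a))/1e3,.174+(dx*np.sin(a)+dy*np.cos(a))/1e3,z]))
import pickle; pickle.dump(W,open('w1.pkl','wb'))
"
```

```text
clock: 3.25
tool_pos: [0.4734, 0.1813, 0.4655]
tcp_rot: [[0.935, -0.354, 0.001], [-0.354, -0.935, 0.005], [-0.001, -0.005, -1.0]]
force: [-0.6, 0.4, -1.0]
grip_width: 0.0853
shift tool mm [  1.411    8.0824 147.4635]
turn tool [-0.0052  0.0011  0.0137]
pos [0.4734 0.1813 0.4655] yaw -20.717676517553514 z [ 0.0008  0.0053 -1.    ] F [-0.612   0.3776 -1.0348] w 0.08531845462789206 t 3.25
[0.5036 0.2602 0.4349]
[269.5201 233.6857]
[269.8248 187.5925]
[285.4513 233.8847]
[286.5846 187.8093]
```

View pics/w1.png

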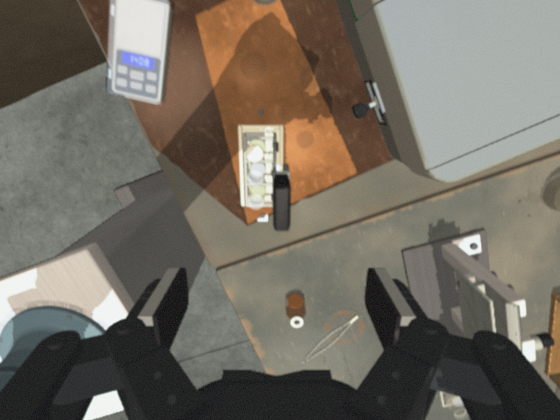

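```bash
python3 - <<'E'
import cv2
a=cv2.imread("pics/w1.png")
cv2.imwrite("pics/w1c.png",cv2.resize(a[115:240,230:310],None,fx=5,fy=5,interpolation=cv2.INTER_CUBIC))
E
python3 -c "
from h import *
plan([.472,.174,.318],-21.5)"
```

```text
shift tool mm [ -0.5476   4.6085 147.0296]
turn tool [-0.0018  0.0006  0.0094]
pos [0.4741 0.1778 0.465 ] yaw -20.959865157254217 z [ 0.0001  0.0019 -1.    ] F [-0.362  -0.673  -0.7651] w 0.08555850101835712 t 3.3
```

View pics/w1c.png

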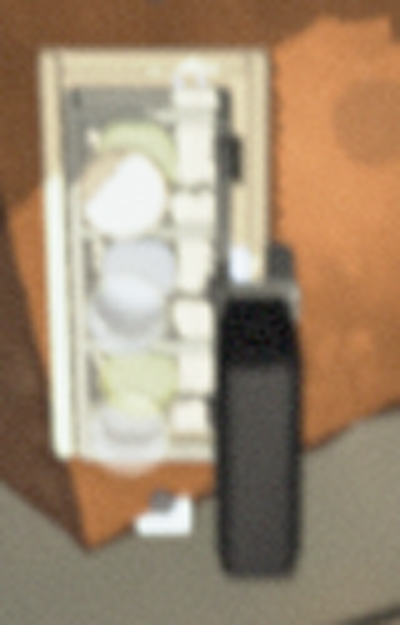

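```bash
python3 -c "
from h import *
import pickle; W=pickle.load(open('w1.pkl','rb'))
P=[plane(W,crop(u,5,230,115),.183) for u in [(221,362),(300,362),(219,575),(297,575)]]
for p in P: print(p)
print(sum(P)/4, [np.degrees(np.arctan2(-(P[i][0]-P[i+2][0]),(P[i][1]-P[i+2][1]))) for i in (0,1)])
for u in [(40,52),(270,50),(58,458)]: print(plane(W,crop(u,5,230,115),.014))
"
```

```text
[0.4765 0.1954 0.183 ]
[0.4888 0.1907 0.183 ]
[0.4624 0.1595 0.183 ]
[0.4751 0.1546 0.183 ]
[0.4757 0.1751 0.183 ] [np.float64(-21.418215052919823), np.float64(-20.741398405476062)]
[0.444  0.2472 0.014 ]
[0.5004 0.2264 0.014 ]
[0.4048 0.1419 0.014 ]
```

```bash
python3 -m crank '[0,0,20,0,0,0,0,0,20,0,0,0,0,0,0,0,0,0,0,0,0,0,0,0,0,0,0,0,0,0]'; python3 -c "
from h import *
plan([.474,.175,.318],-21.1)"
```

```text
clock: 3.8
tool_pos: [0.4758, 0.1734, 0.4258]
tcp_rot: [[0.93, -0.366, 0.002], [-0.366, -0.93, 0.0], [0.002, -0.001, -1.0]]
force: [0.4, -0.3, -0.1]
grip_width: 0.0854
shift tool mm [ -2.4132  -0.7771 107.8081]
turn tool [-0.0009 -0.0016 -0.0069]
pos [0.4758 0.1734 0.4258] yaw -21.498168795127075 z [ 0.0019  0.0003 -1.    ] F [ 0.3887 -0.2999 -0.138 ] w 0.08544924121933874 t 3.8
```

```bash
python3 -m crank '[-1,0,22,0,0,0,-1,0,22,0,0,0,0,0,22,0,0,0,0,0,22,0,0,0,0,0,19,0,0,0,0,0,0,0,0,0,0,0,0,0,0,0,0,0,0,0,0,0]'; python3 -c "
from h import *
for i in range(3): plan([.474,.175,.318],-21.1); cam('wrist','w2.png')"
```

```text
clock: 4.6
tool_pos: [0.4743, 0.1749, 0.3195]
tcp_rot: [[0.931, -0.366, 0.003], [-0.366, -0.931, 0.001], [0.003, -0.002, -1.0]]
force: [-0.6, 0.7, 0.1]
grip_width: 0.0854
shift tool mm [-0.3057  0.0425  1.4687]
turn tool [-0.002  -0.0027 -0.006 ]
pos [0.4743 0.1749 0.3195] yaw -21.443263657379646 z [ 0.0032  0.0009 -1.    ] F [-0.5788  0.7351  0.0756] w 0.08536887397928586 t 4.6
shift tool mm [-0.2139  0.018   1.4288]
turn tool [-0.0019 -0.0027 -0.0059]
pos [0.4742 0.1749 0.3194] yaw -21.438227109669782 z [ 0.0033  0.0008 -1.    ] F [0.2324 0.3695 1.2483] w 0.08542099863761422 t 4.65
shift tool mm [-0.1391 -0.0814  1.2681]
turn tool [-0.0017 -0.0025 -0.006 ]
pos [0.4741 0.1749 0.3193] yaw -21.44219609454442 z [ 0.003   0.0007 -1.    ] F [-0.0436  0.5331 -0.5886] w 0.08555159815236764 t 4.7
```

View pics/w2.png

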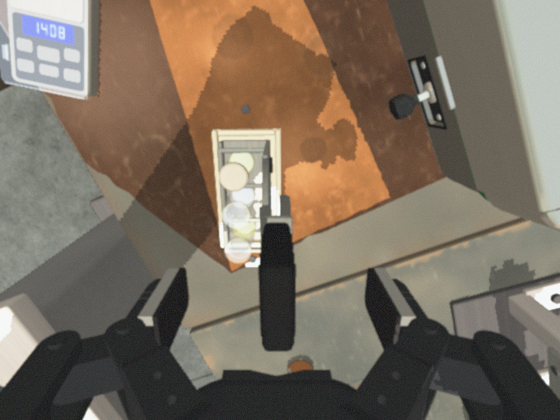

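```bash
python3 -m crank '[0,0,0,0,0,0,0,0,0,0,0,0,0,0,0,0,0,0,0,0,0,0,0,0,0,0,0,0,0,0,0,0,0,0,0,0,0,0,0,0,0,0,0,0,0,0,0,0]' 0; python3 -m crank '[0,0,-5,0,0,0,0,0,-15,0,0,0,0,0,-20,0,0,0,0,0,-20,0,0,0,0,0,-20,0,0,0,0,0,0,0,0,0,0,0,0,0,0,0,0,0,0,0,0,0]'; python3 -c "
from h import *
plan()
cam('wrist','w3.png');cam('scene','s3.png')"
```

```text
clock: 5.55
tool_pos: [0.4734, 0.1745, 0.3176]
tcp_rot: [[0.931, -0.365, 0.0], [-0.365, -0.931, -0.0], [0.0, 0.0, -1.0]]
force: [0.5, 0.1, 0.0]
grip_width: 0.0133
clock: 6.35
tool_pos: [0.4727, 0.1742, 0.3966]
tcp_rot: [[0.931, -0.365, -0.002], [-0.365, -0.931, -0.001], [-0.002, 0.002, -1.0]]
force: [-0.5, -0.7, -3.1]
grip_width: 0.0132
pos [0.4727 0.1742 0.3966] yaw -21.42603740619094 z [-0.0024 -0.0009 -1.    ] F [-0.5157 -0.7097 -3.1433] w 0.013218159056469931 t 6.35
```

View pics/w3.png

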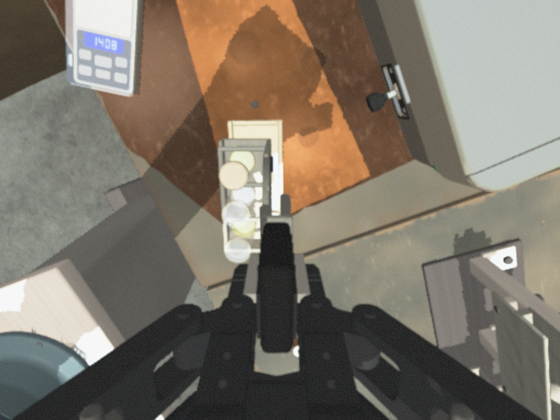

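View pics/s3.png

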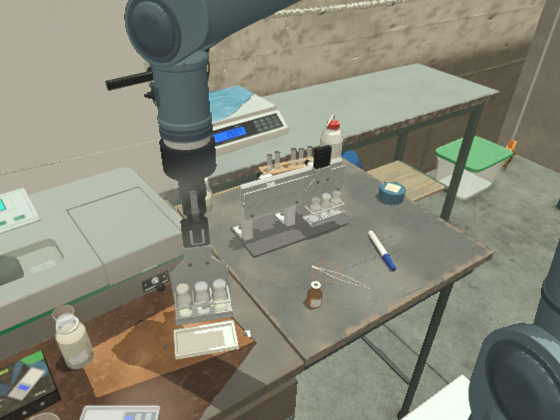

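```bash
python3 -m crank '[0,0,-17,0,0,-0.08,0,0,-17,0,0,-0.08,0,0,0,0,0,-0.08,0,0,0,0,0,-0.073,6,13,0,0,0,0,12,25,0,0,0,0,12,25,0,0,0,0,12,25,0,0,0,0,12,25,0,0,0,0,12,25,0,0,0,0,12,25,0,0,0,0,12,25,0,0,0,0,12,25,0,0,0,0,12,25,0,0,0,0,12,25,0,0,0,0,8,12,0,0,0,0,0,0,0,0,0,0,0,0,0,0,0,0,0,0,0,0,0,0]'; python3 -c "
from h import *
c=cam('wrist');c=cam('wrist','w4.png')
import pickle; pickle.dump(pack(c),open('w4.pkl','wb'))
plan([.58,-.083,.43],-3.5)
cam('scene','s4.png')"
```

```text
clock: 8.35
tool_pos: [0.59, -0.1057, 0.4315]
tcp_rot: [[0.998, -0.058, -0.001], [-0.058, -0.998, 0.001], [-0.001, -0.001, -1.0]]
force: [-0.3, 0.1, -2.3]
grip_width: 0.0135
shift tool mm [-11.4004 -22.2248   1.8381]
turn tool [-0.0006  0.0002  0.0034]
pos [ 0.5901 -0.1058  0.4318] yaw -3.306899809280749 z [-0.0001  0.0006 -1.    ] F [-0.0495  0.4295 -2.4393] w 0.013422057513516952 t 8.45
```

View pics/w4.png

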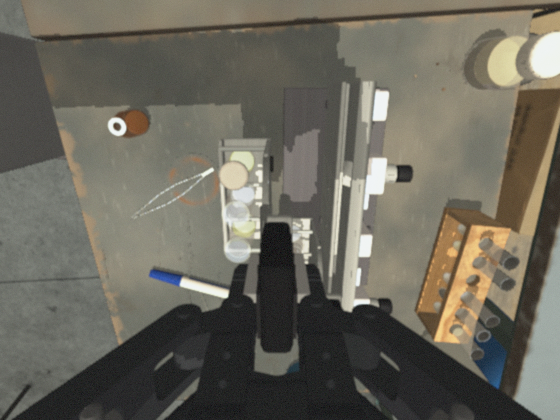

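View pics/s4.png

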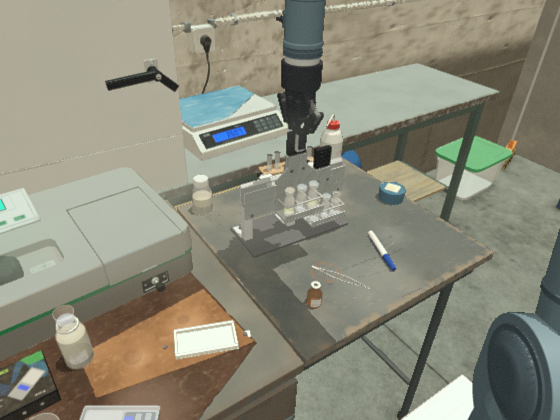

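Run:
```python
import cv2
a=cv2.imread("pics/w4.png")
cv2.imwrite("pics/w4a.png",cv2.resize(a[70:195,310:410],None,fx=6,fy=6,interpolation=cv2.INTER_CUBIC)[:600])
cv2.imwrite("pics/w4b.png",cv2.resize(a[180:310,210:400],None,fx=4.2,fy=4.2,interpolation=cv2.INTER_CUBIC))
```

```text
(no output)
```

View pics/w4a.png

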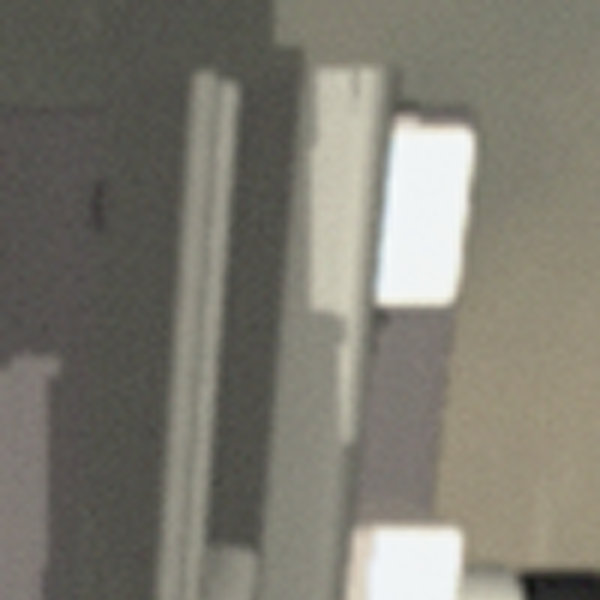

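View pics/w4b.png

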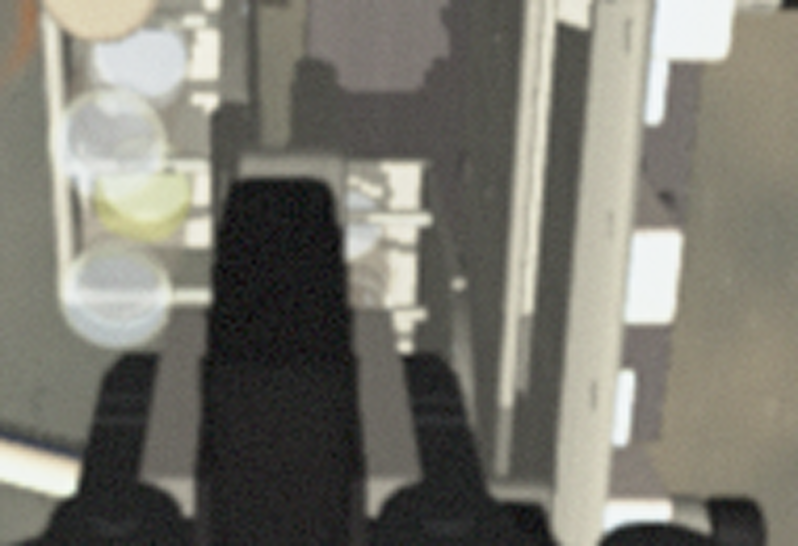

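```bash
cat >> h.py <<'E'
import pickle
def stand(o,yaw,p):
    a=np.radians(yaw);c,s=np.cos(a),np.sin(a)
    return np.array([o[0]+c*p[0]-s*p[1],o[1]+s*p[0]+c*p[1],p[2]])
def lipproj(W,o,yaw,fl,x0,y0,sc,ys=(.135,.06)):
    f=lambda q:(np.array(q)-[x0,y0]+.5)*sc-.5
    for n,x,z in [("front bot",0,fl-.02),("front top",0,fl+.03),("lip back",.004,fl+.03),("floor f",.004,fl),("floor b",.0125,fl),("wall",.0125,fl+.036),("flare",.0185,fl+.042)]:
        print(n,*[f(proj(W,stand(o,yaw,(x,y,z)))) for y in ys])
E
python3 -c "
from h import *
W=pickle.load(open('w4.pkl','rb'))
lipproj(W,(.6355,-.1483),-3.5,.1225,310,70,6)"
```

```text
front bot [126.1189  85.5718] [ 98.3194 583.7901]
front top [192.4247  69.7512] [153.1131 661.61  ]
lip back [224.9217  69.8527] [182.4872 661.7004]
floor f [178.6864  80.0257] [144.489  611.8911]
floor b [240.1933  80.2178] [200.6754 612.0644]
wall [306.3581  67.7321] [254.9573 673.2152]
flare [370.6394  65.4352] [311.581  685.2053]
```

```bash
cat >> h.py <<'E'
H=.3135
def carpt(s,p,dy=0,dx=0):
    R=np.array(s["tcp_rot"]);t=np.array(s["tool_pos"])
    # carrier x = tool x, y = -tool y, z=-tool z
    q=np.array([p[0]-.027+dx, -(p[1]+dy), -(p[2]-H)]); return t+R@q
E
python3 -c "
from h import *
W=pickle.load(open('w4.pkl','rb'));s=robot.get_state()
f=lambda q:(np.array(q)-[210,180]+.5)*4.2-.5
for n,p in dict(bt1=(.020,.021,.178),bt2=(.034,.021,.178),bb1=(.020,.021,.128),bb2=(.034,.021,.128),tongL=(.029,.022,.122),tongR=(.032,.022,.122),tipL=(.029,.022,.09),tipR=(.0355,.022,.090),plL=(.018,.048,.05),plR=(.022,.048,.05)).items(): print(n,f(proj(W,carpt(s,p))))
"
```

```text
bt1 [203.43   393.8146]
bt2 [357.376  393.8954]
bb1 [225.4898 183.4391]
bb2 [335.8082 183.4821]
tongL [295.9399 158.8676]
tongR [318.8464 158.8762]
tipL [293.7477  83.0216]
tipR [335.9604  83.0353]
plL [ 229.8228 -127.6699]
plR [ 252.5135 -127.6656]
```

```bash
python3 - <<'E'
import cv2
a=cv2.imread("pics/w4.png")
b=cv2.resize(a[125:235,210:330],None,fx=6,fy=6,interpolation=cv2.INTER_CUBIC)[:600]
cv2.imwrite("pics/w4c.png",cv2.convertScaleAbs(b,alpha=1.5,beta=10))
E
python3 -c "
from h import *
W=pickle.load(open('w4.pkl','rb'));s=robot.get_state()
f=lambda q:(np.array(q)-[210,125]+.5)*6-.5
for n,p in dict(tongL=(.029,.022,.122),tongR=(.032,.022,.122),tipL=(.029,.022,.09),tipR=(.0355,.022,.090),plL=(.018,.048,.05),plR=(.022,.048,.05),plLt=(.018,.022,.122),plRt=(.022,.022,.122),ntR=(.0355,.022,.106)).items(): print(n,f(proj(W,carpt(s,p))))
"
```

```text
tongL [422.9856 557.1681]
tongR [455.7091 557.1803]
tipL [419.8539 448.8165]
tipR [480.1577 448.8362]
plL [328.5325 147.8287]
plR [360.9479 147.8349]
plLt [303.0074 557.1231]
plRt [346.6343 557.1395]
ntR [486.4682 498.639 ]
```

View pics/w4c.png

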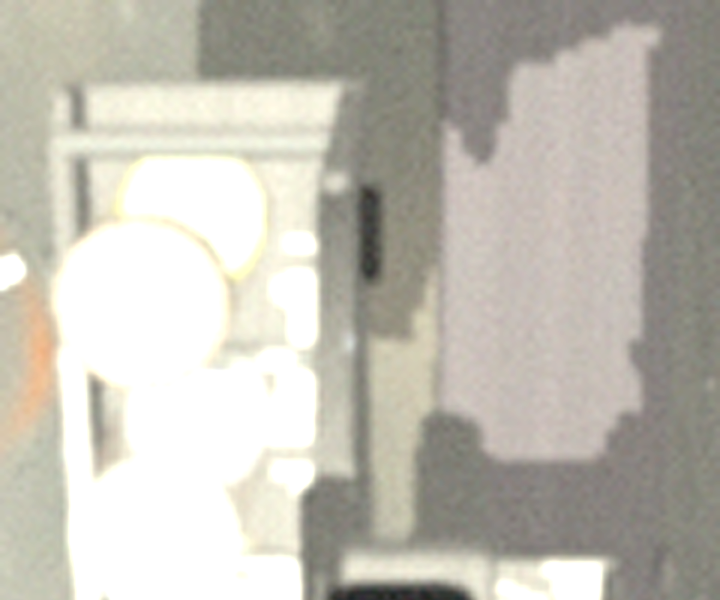

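```bash
python3 -c "
from h import *
W=pickle.load(open('w4.pkl','rb'))
A=[plane(W,crop(u,6,310,70),.1525) for u in [(191.5,75),(161,590)]]
print(A,np.degrees(np.arctan2(-(A[0]-A[1])[0],(A[0]-A[1])[1])))
A=[plane(W,crop(u,6,310,70),.1585) for u in [(302,100),(262,560)]]
print(A,np.degrees(np.arctan2(-(A[0]-A[1])[0],(A[0]-A[1])[1])))
A=[plane(W,crop(u,4.2,210,180),.1525) for u in [(527,20),(500,400)]]
print(A,np.degrees(np.arctan2(-(A[0]-A[1])[0],(A[0]-A[1])[1])))
for y in (.055,.075): print((proj(W,stand((.6355,-.1483),-3.3,(.0115,y,.149)))-[310,70]+.5)*6)
plan([.6425,-.084,.43],-3.3)
"
```

```text
[array([ 0.6436, -0.0141,  0.1525]), array([ 0.6402, -0.0785,  0.1525])] -3.0630829621420466
[array([ 0.6558, -0.0179,  0.1585]), array([ 0.6522, -0.0739,  0.1585])] -3.6426180522352154
[array([ 0.6392, -0.0922,  0.1525]), array([ 0.6336, -0.1773,  0.1525])] -3.7388499782645184
[228.3164 690.7399]
[239.263  547.9084]
shift tool mm [ 50.9692 -25.232    1.9022]
turn tool [-0.0003 -0.     -0.0006]
pos [ 0.5901 -0.1062  0.4319] yaw -3.334007785169403 z [ 0.      0.0003 -1.    ] F [ 0.8029  0.5138 -3.8926] w 0.013447340058267894 t 8.5
```

```bash
python3 -m crank '[0,-12,0,0,0,0,0,-13,0,0,0,0,11,0,0,0,0,0,15,0,0,0,0,0,15,0,0,0,0,0,10,0,0,0,0,0,0,0,0,0,0,0,0,0,0,0,0,0,0,0,0,0,0,0]'; python3 -m crank '[0,0,8,0,0,0,0,0,8,0,0,0,0,0,4,0,0,0,0,0,0,0,0,0,0,0,0,0,0,0]'; python3 -c "
from h import *
import cv2
c=cam('wrist','w5.png')
pickle.dump(pack(c),open('w5.pkl','wb'))
plan([.6425,-.084,.43],-3.3)
a=c['image'];cv2.imwrite('pics/w5c.png',cv2.resize(a[70:270,200:400],None,fx=3,fy=3,interpolation=cv2.INTER_CUBIC))
cam('scene','s5.png')"
```

```text
clock: 9.4
tool_pos: [0.6426, -0.0861, 0.4316]
tcp_rot: [[0.998, -0.061, 0.0], [-0.061, -0.998, -0.0], [0.0, 0.0, -1.0]]
force: [0.2, -0.1, -4.2]
grip_width: 0.0134
clock: 9.9
tool_pos: [0.6422, -0.0864, 0.4108]
tcp_rot: [[0.998, -0.061, -0.003], [-0.061, -0.998, 0.0], [-0.003, -0.0, -1.0]]
force: [-0.8, -0.3, -5.0]
grip_width: 0.0131
shift tool mm [  0.063   -2.3527 -18.972 ]
turn tool [ 0.      0.0026 -0.0036]
pos [ 0.6422 -0.0863  0.411 ] yaw -3.5076502116551715 z [-0.0026  0.0001 -1.    ] F [-1.7065  0.3436 -3.64  ] w 0.013039995835837705 t 9.95
```

View pics/w5c.png

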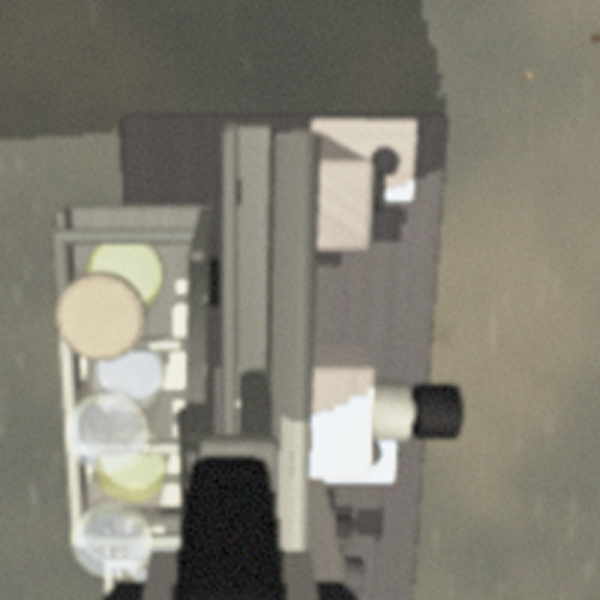

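View pics/s5.png

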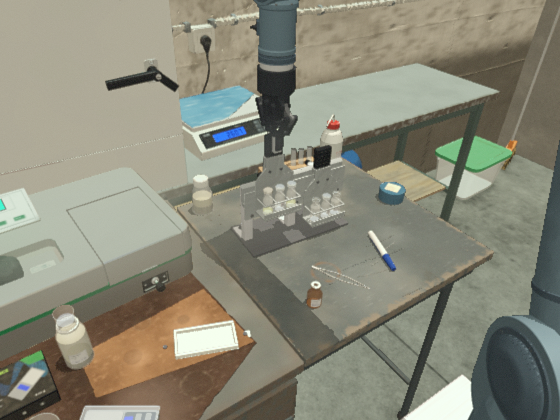

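```bash
python3 -c "
from h import *
import cv2
W=pickle.load(open('w5.pkl','rb'));s=robot.get_state()
a=cv2.imread('pics/w5.png');b=cv2.resize(a[105:220,250:320],None,fx=6,fy=5.2,interpolation=cv2.INTER_CUBIC)
b=cv2.resize(a[110:220,245:345],None,fx=6,fy=6,interpolation=cv2.INTER_CUBIC)[:600]
cv2.imwrite('pics/w5d.png',cv2.convertScaleAbs(b,alpha=1.5,beta=10))
lipproj(W,(.6362,-.1483),-3.4,.1225,245,110,6,(.135,.087,.065))
f=lambda q:(np.array(q)-[245,110]+.5)*6-.5
for n,p in dict(tongL=(.029,.022,.122),tongR=(.032,.022,.122),tipL=(.029,.022,.09),tipR=(.0355,.022,.090),plRt=(.022,.022,.122),ntR=(.0355,.022,.106)).items(): print(n,f(proj(W,carpt(s,p))))
"
```

```text
front bot [178.1313   5.929 ] [179.5878 340.0278] [180.2021 480.9629]
front top [174.1269  24.3264] [176.1466 424.5696] [176.9842 590.549 ]
lip back [208.4936  24.2452] [208.2004 424.5202] [208.0789 590.5116]
floor f [207.1333  12.3702] [206.9535 370.1468] [206.8781 520.1548]
floor b [271.788   12.2159] [267.7259 370.0463] [266.0228 520.0751]
wall [283.8008  26.823 ] [278.3054 436.9074] [276.0322 606.5339]
flare [340.5856  29.5962] [330.9326 449.96  ] [326.9504 623.3735]
tongL [212.2282 640.1219]
tongR [245.0263 640.1134]
tipL [209.1793 532.4272]
tipR [269.602  532.4082]
plRt [135.7038 640.1417]
ntR [275.893 581.898]
```

View pics/w5d.png

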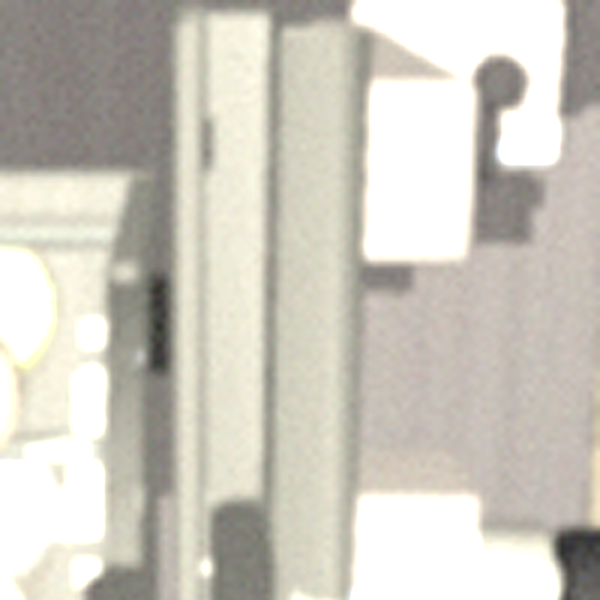

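```bash
python3 -m crank '[0,0,6,0,0,0,0,0,6,0,0,0,0,0,6,0,0,0,0,0,4,0,0,0,0,0,0,0,0,0]';python3 -m crank '[0,0,2,0,0,0,0,0,2,0,0,0,0,0,2,0,0,0,0,0,0,0,0,0]';python3 -m crank '[0,0,2,0,0,0,0,0,2,0,0,0,0,0,0,0,0,0,0,0,0,0,0,0]'; python3 -c "
from h import *
import cv2
plan()
c=cam('wrist','w6.png');a=c['image'];cv2.imwrite('pics/w6c.png',cv2.resize(a[70:270,200:400],None,fx=3,fy=3,interpolation=cv2.INTER_CUBIC))
c=cam('scene','s6.png');a=c['image'];cv2.imwrite('pics/s6c.png',cv2.resize(a[120:260,220:360],None,fx=4,fy=4,interpolation=cv2.INTER_CUBIC))
plan()"
```

```text
clock: 10.5
tool_pos: [0.6423, -0.0864, 0.3881]
tcp_rot: [[0.998, -0.061, -0.002], [-0.061, -0.998, 0.0], [-0.002, -0.0, -1.0]]
force: [-3.4, 0.1, -4.8]
grip_width: 0.0133
clock: 10.9
tool_pos: [0.6424, -0.0862, 0.3835]
tcp_rot: [[0.998, -0.061, -0.002], [-0.061, -0.998, -0.0], [-0.002, 0.0, -1.0]]
force: [-5.9, -0.5, -1.9]
grip_width: 0.0133
clock: 11.3
tool_pos: [0.6424, -0.0862, 0.3796]
tcp_rot: [[0.998, -0.061, -0.002], [-0.061, -0.998, -0.0], [-0.002, 0.0, -1.0]]
force: [-4.0, -0.2, -1.0]
grip_width: 0.0132
pos [ 0.6424 -0.0862  0.3796] yaw -3.507341116518308 z [-0.002 -0.    -1.   ] F [-3.9536 -0.1844 -1.0069] w 0.01319334293251757 t 11.3
pos [ 0.6424 -0.0862  0.3796] yaw -3.5050487698133264 z [-0.002  0.    -1.   ] F [-5.2984  0.0015 -1.2514] w 0.013497623259841267 t 11.4
```

View pics/w6c.png

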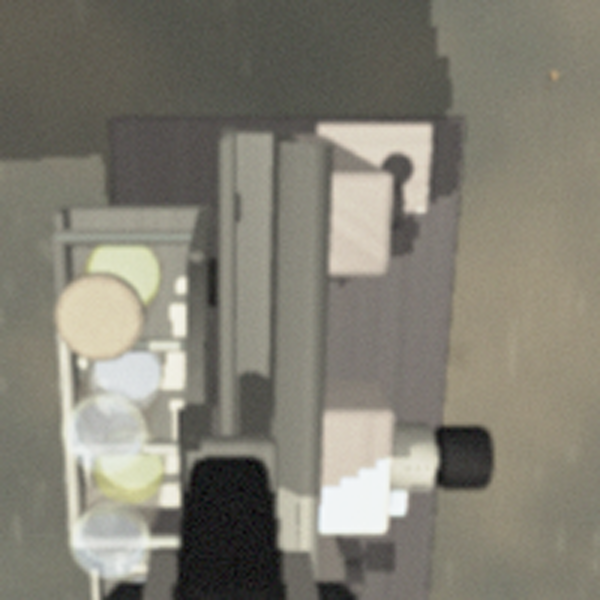

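View pics/s6c.png

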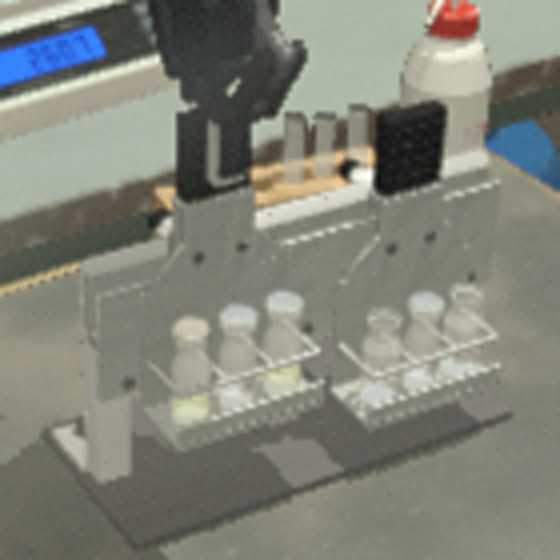

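```bash
python3 -m crank '[-0.5,0,0,0,0,0,0,0,0,0,0,0,0,0,0,0,0,0]';python3 -m crank '[-0.5,0,0,0,0,0,0,0,0,0,0,0,0,0,0,0,0,0]'; python3 -c "
from h import *
for i in range(4): plan();cam('top')
print(robot.get_state()['moment'])"
```

```text
clock: 11.7
tool_pos: [0.6421, -0.0862, 0.3796]
tcp_rot: [[0.998, -0.061, -0.001], [-0.061, -0.998, 0.0], [-0.001, 0.0, -1.0]]
force: [-4.7, 0.4, -1.1]
grip_width: 0.0131
clock: 12.0
tool_pos: [0.6418, -0.0862, 0.3796]
tcp_rot: [[0.998, -0.061, -0.0], [-0.061, -0.998, -0.0], [-0.0, 0.0, -1.0]]
force: [-5.0, -0.4, -0.8]
grip_width: 0.013
pos [ 0.6418 -0.0862  0.3796] yaw -3.4923994161978054 z [-0. -0. -1.] F [-4.9773 -0.3767 -0.8341] w 0.01299997831146673 t 12.0
pos [ 0.6418 -0.0862  0.3796] yaw -3.493764995854572 z [-0.  0. -1.] F [-4.4176  0.6274 -1.6826] w 0.013487114500539151 t 12.05
pos [ 0.6418 -0.0862  0.3797] yaw -3.4966582916378757 z [-0.  0. -1.] F [-5.0401 -0.7773 -1.5783] w 0.01326523938774395 t 12.1
pos [ 0.6418 -0.0862  0.3797] yaw -3.4919894182479534 z [ 0. -0. -1.] F [-5.1211  0.1927 -1.8034] w 0.01312452959997902 t 12.15
[ 0.0172  1.3444 -0.1081]
```

```bash
python3 -m crank '[0,0,1,0,0,0,0,0,1,0,0,0,0,0,0,0,0,0,0,0,0,0,0,0]';python3 -m crank '[0,0,1,0,0,0,0,0,1,0,0,0,0,0,0,0,0,0,0,0,0,0,0,0]';python3 -m crank '[0,0,1,0,0,0,0,0,1,0,0,0,0,0,0,0,0,0,0,0,0,0,0,0]'
```

```text
clock: 12.6
tool_pos: [0.6418, -0.0861, 0.378]
tcp_rot: [[0.998, -0.061, 0.0], [-0.061, -0.998, -0.0], [0.0, 0.0, -1.0]]
force: [-4.7, 0.0, -0.2]
grip_width: 0.013
clock: 13.0
tool_pos: [0.6418, -0.0862, 0.3758]
tcp_rot: [[0.998, -0.061, 0.0], [-0.061, -0.998, -0.0], [0.0, 0.0, -1.0]]
force: [-4.4, 0.4, -0.2]
grip_width: 0.0131
clock: 13.4
tool_pos: [0.6418, -0.0861, 0.3744]
tcp_rot: [[0.998, -0.061, 0.0], [-0.061, -0.998, -0.0], [0.0, 0.0, -1.0]]
force: [-5.1, -0.0, 2.5]
grip_width: 0.0134
```

```bash
python3 -m crank '[0,0,1,0,0,0,0,0,1,0,0,0,0,0,0,0,0,0,0,0,0,0,0,0]';python3 -m crank '[0,0,1,0,0,0,0,0,1,0,0,0,0,0,0,0,0,0,0,0,0,0,0,0]'
```

```text
clock: 13.8
tool_pos: [0.6418, -0.0861, 0.3725]
tcp_rot: [[0.998, -0.061, 0.0], [-0.061, -0.998, -0.0], [0.0, 0.0, -1.0]]
force: [-6.2, 1.5, 2.3]
grip_width: 0.0138
clock: 14.2
tool_pos: [0.6418, -0.086, 0.3707]
tcp_rot: [[0.998, -0.061, 0.0], [-0.061, -0.998, -0.0], [0.0, 0.0, -1.0]]
force: [-6.0, -0.1, 2.6]
grip_width: 0.0135
```

```bash
python3 -m crank '[0,0,1,0,0,0,0,0,1,0,0,0,0,0,0,0,0,0,0,0,0,0,0,0]';python3 -m crank '[0,0,1,0,0,0,0,0,1,0,0,0,0,0,0,0,0,0,0,0,0,0,0,0]';python3 -c "
from h import *
import cv2
plan()
c=cam('wrist','w7.png');a=c['image'];cv2.imwrite('pics/w7c.png',cv2.resize(a[70:270,200:400],None,fx=3,fy=3,interpolation=cv2.INTER_CUBIC))
c=cam('scene','s7.png');a=c['image'];cv2.imwrite('pics/s7c.png',cv2.resize(a[120:260,220:360],None,fx=4,fy=4,interpolation=cv2.INTER_CUBIC))
plan()"
```

```text
clock: 14.6
tool_pos: [0.6417, -0.0861, 0.368]
tcp_rot: [[0.998, -0.061, 0.0], [-0.061, -0.998, -0.0], [0.0, 0.0, -1.0]]
force: [-5.1, 0.4, -0.0]
grip_width: 0.0135
clock: 15.0
tool_pos: [0.6417, -0.0861, 0.3657]
tcp_rot: [[0.998, -0.061, -0.0], [-0.061, -0.998, 0.0], [-0.0, -0.0, -1.0]]
force: [-5.0, 0.5, -0.8]
grip_width: 0.0132
pos [ 0.6417 -0.0861  0.3657] yaw -3.4760555319041826 z [-0.0001  0.0001 -1.    ] F [-4.9851  0.5145 -0.783 ] w 0.01322642978947032 t 15.0
pos [ 0.6418 -0.0861  0.3657] yaw -3.468867422724735 z [-0.0001  0.0001 -1.    ] F [-5.1682  0.1581 -0.5743] w 0.012959717869047496 t 15.1
```

View pics/w7c.png

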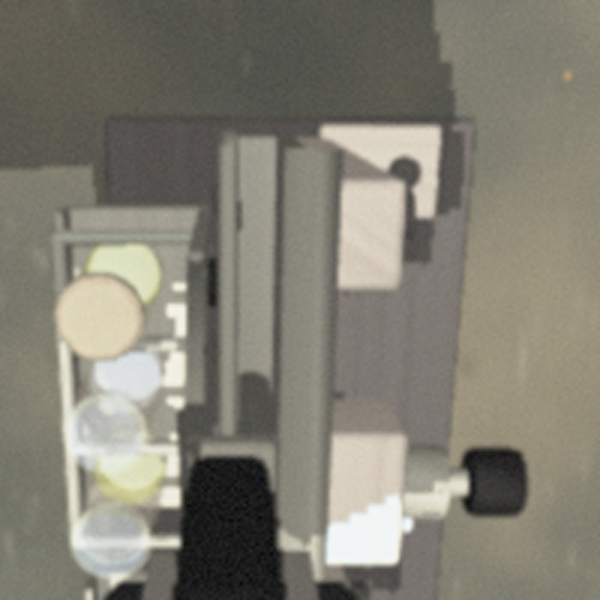

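View pics/s7c.png

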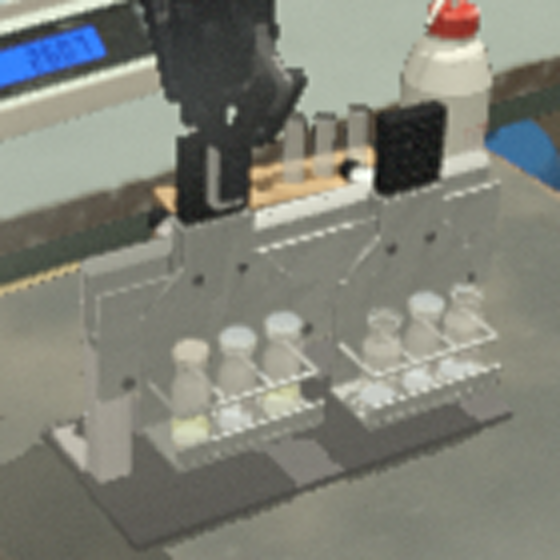

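```bash
python3 -m crank '[0,0,1,0,0,0,0,0,1,0,0,0,0,0,1,0,0,0,0,0,1,0,0,0,0,0,0,0,0,0,0,0,0,0,0,0]';python3 -m crank '[0,0,1,0,0,0,0,0,1,0,0,0,0,0,1,0,0,0,0,0,0,0,0,0,0,0,0,0,0,0]';python3 -m crank '[0,0,1,0,0,0,0,0,1,0,0,0,0,0,0,0,0,0,0,0,0,0,0,0]'
```

```text
clock: 15.7
tool_pos: [0.6418, -0.0861, 0.3617]
tcp_rot: [[0.998, -0.061, -0.0], [-0.061, -0.998, 0.0], [-0.0, -0.0, -1.0]]
force: [-5.1, 0.2, -0.6]
grip_width: 0.0136
clock: 16.2
tool_pos: [0.6417, -0.0861, 0.3587]
tcp_rot: [[0.998, -0.061, -0.0], [-0.061, -0.998, 0.0], [-0.0, -0.0, -1.0]]
force: [-4.9, 1.0, -1.3]
grip_width: 0.013
clock: 16.6
tool_pos: [0.6417, -0.0861, 0.3567]
tcp_rot: [[0.998, -0.061, -0.0], [-0.061, -0.998, 0.0], [-0.0, -0.0, -1.0]]
force: [-5.8, 0.8, -1.5]
grip_width: 0.0132
```

```bash
python3 -m crank '[0,0,0.7,0,0,0,0,0,0.7,0,0,0,0,0,0.6,0,0,0,0,0,0,0,0,0,0,0,0,0,0,0]';python3 -m crank '[0,0,0.5,0,0,0,0,0,0.5,0,0,0,0,0,0,0,0,0,0,0,0,0,0,0]';python3 -m crank '[0,0,0.5,0,0,0,0,0,0.5,0,0,0,0,0,0,0,0,0,0,0,0,0,0,0]'
```

```text
clock: 17.1
tool_pos: [0.6418, -0.0861, 0.3547]
tcp_rot: [[0.998, -0.061, -0.0], [-0.061, -0.998, 0.0], [-0.0, -0.0, -1.0]]
force: [-4.9, -0.2, -0.1]
grip_width: 0.0134
clock: 17.5
tool_pos: [0.6418, -0.0861, 0.3538]
tcp_rot: [[0.998, -0.061, -0.0], [-0.061, -0.998, 0.0], [-0.0, -0.0, -1.0]]
force: [-4.4, 0.7, -0.4]
grip_width: 0.0132
clock: 17.9
tool_pos: [0.6418, -0.0861, 0.3527]
tcp_rot: [[0.998, -0.061, -0.0], [-0.061, -0.998, 0.0], [-0.0, -0.0, -1.0]]
force: [-5.3, 0.2, -0.0]
grip_width: 0.0133
```

```bash
python3 -m crank '[0,0,0.5,0,0,0,0,0,0.5,0,0,0,0,0,0,0,0,0,0,0,0,0,0,0]';python3 -m crank '[0,0,0.5,0,0,0,0,0,0.5,0,0,0,0,0,0,0,0,0,0,0,0,0,0,0]';python3 -c "
from h import *
import cv2
c=cam('scene','s8.png');a=c['image'];cv2.imwrite('pics/s8c.png',cv2.resize(a[120:260,220:360],None,fx=4,fy=4,interpolation=cv2.INTER_CUBIC))
plan()"
```

```text
clock: 18.3
tool_pos: [0.6418, -0.0861, 0.3518]
tcp_rot: [[0.998, -0.061, -0.0], [-0.061, -0.998, 0.0], [-0.0, -0.0, -1.0]]
force: [-5.6, 0.0, -0.4]
grip_width: 0.0137
clock: 18.7
tool_pos: [0.6418, -0.0861, 0.3507]
tcp_rot: [[0.998, -0.061, 0.0], [-0.061, -0.998, 0.0], [0.0, -0.0, -1.0]]
force: [-4.7, 0.1, -1.7]
grip_width: 0.0134
pos [ 0.6418 -0.0861  0.3507] yaw -3.4870239090136543 z [-0.      0.0002 -1.    ] F [-5.049  -0.5096 -0.094 ] w 0.01327888672184883 t 18.75
```

View pics/s8c.png

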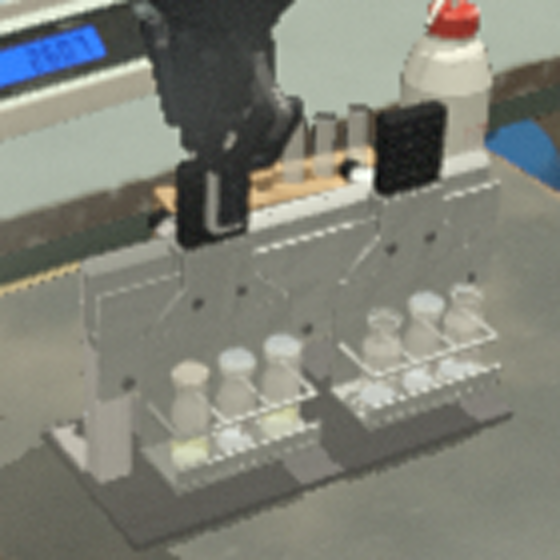

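```bash
python3 -m crank '[0,0,0.5,0,0,0,0,0,0.5,0,0,0,0,0,0,0,0,0,0,0,0,0,0,0]';python3 -m crank '[0,0,0.5,0,0,0,0,0,0,0,0,0,0,0,0,0,0,0]';python3 -m crank '[0,0,0.5,0,0,0,0,0,0,0,0,0,0,0,0,0,0,0]'
```

```text
clock: 19.15
tool_pos: [0.6418, -0.0861, 0.3497]
tcp_rot: [[0.998, -0.061, 0.0], [-0.061, -0.998, 0.0], [0.0, -0.0, -1.0]]
force: [-5.3, 1.2, -0.2]
grip_width: 0.0137
clock: 19.45
tool_pos: [0.6418, -0.0862, 0.3493]
tcp_rot: [[0.998, -0.061, 0.0], [-0.061, -0.998, 0.0], [0.0, -0.0, -1.0]]
force: [-6.2, 0.9, -0.1]
grip_width: 0.0128
clock: 19.75
tool_pos: [0.6418, -0.0861, 0.3493]
tcp_rot: [[0.998, -0.061, 0.0], [-0.061, -0.998, -0.0], [0.0, 0.0, -1.0]]
force: [-6.0, -0.5, 2.4]
grip_width: 0.0137
```

```bash
python3 -m crank '[0,0,0.5,0,0,0,0,0,0,0,0,0,0,0,0,0,0,0]';python3 -m crank '[0,0,0.5,0,0,0,0,0,0,0,0,0,0,0,0,0,0,0]';python3 -c "
from h import *
import cv2
plan(); print(robot.get_state()['moment'])
c=cam('wrist','w9.png');a=c['image'];cv2.imwrite('pics/w9c.png',cv2.resize(a[70:270,200:400],None,fx=3,fy=3,interpolation=cv2.INTER_CUBIC))
plan()"
```

```text
clock: 20.05
tool_pos: [0.6418, -0.0861, 0.3493]
tcp_rot: [[0.998, -0.061, 0.0], [-0.061, -0.998, -0.0], [0.0, 0.0, -1.0]]
force: [-6.2, -0.0, 2.9]
grip_width: 0.0131
clock: 20.35
tool_pos: [0.6419, -0.0861, 0.3493]
tcp_rot: [[0.998, -0.061, 0.0], [-0.061, -0.998, -0.0], [0.0, 0.0, -1.0]]
force: [-6.9, 0.6, 5.1]
grip_width: 0.0135
pos [ 0.6419 -0.0861  0.3493] yaw -3.4985289889497304 z [ 0.0001 -0.0004 -1.    ] F [-6.8955  0.563   5.0835] w 0.013483221493342377 t 20.35
[ 0.0963  2.1166 -0.0949]
pos [ 0.6419 -0.0861  0.3493] yaw -3.4995971343057932 z [ 0.0002 -0.0004 -1.    ] F [-7.105   0.6612  5.3047] w 0.013490302422239938 t 20.4
```

View pics/w9c.png

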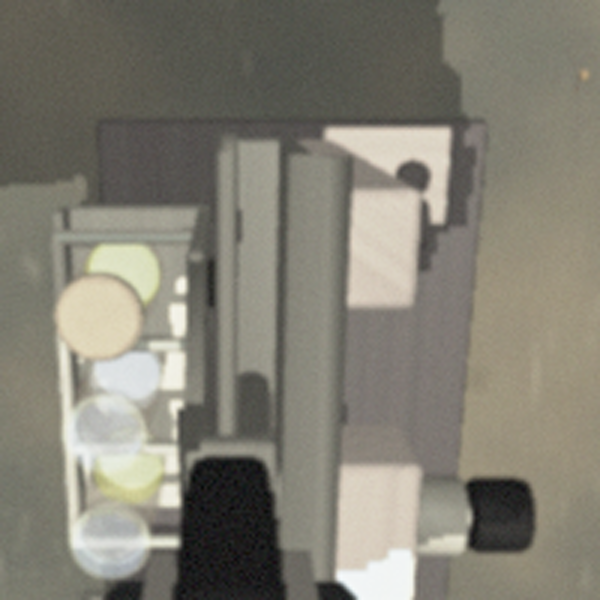

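```bash
python3 -m crank '[-0.5,0,0,0,0,0,0,0,0,0,0,0,0,0,0,0,0,0]';python3 -m crank '[-0.5,0,0,0,0,0,0,0,0,0,0,0,0,0,0,0,0,0]';python3 -m crank '[-0.5,0,0,0,0,0,0,0,0,0,0,0,0,0,0,0,0,0]'
```

```text
clock: 20.7
tool_pos: [0.6416, -0.0861, 0.3493]
tcp_rot: [[0.998, -0.061, 0.001], [-0.061, -0.998, -0.0], [0.001, 0.0, -1.0]]
force: [-6.8, 0.6, 3.9]
grip_width: 0.0132
clock: 21.0
tool_pos: [0.6413, -0.0861, 0.3493]
tcp_rot: [[0.998, -0.061, 0.002], [-0.061, -0.998, -0.0], [0.002, 0.0, -1.0]]
force: [-5.3, 1.2, 3.0]
grip_width: 0.0133
clock: 21.3
tool_pos: [0.6411, -0.0861, 0.3493]
tcp_rot: [[0.998, -0.061, 0.003], [-0.061, -0.998, -0.0], [0.003, 0.0, -1.0]]
force: [-4.7, 0.5, 6.0]
grip_width: 0.0132
```

```bash
python3 -m crank '[0,0,0.5,0,0,0,0,0,0.5,0,0,0,0,0,0,0,0,0,0,0,0,0,0,0]';python3 -m crank '[0,0,0.5,0,0,0,0,0,0.5,0,0,0,0,0,0,0,0,0,0,0,0,0,0,0]';python3 -m crank '[0,0,0,0,0,0,0,0,0,0,0,0]'
```

```text
clock: 21.7
tool_pos: [0.6411, -0.086, 0.3493]
tcp_rot: [[0.998, -0.061, 0.003], [-0.061, -0.998, -0.001], [0.003, 0.0, -1.0]]
force: [-5.9, 0.5, 8.3]
grip_width: 0.0134
clock: 22.1
tool_pos: [0.6411, -0.086, 0.3492]
tcp_rot: [[0.998, -0.061, 0.003], [-0.061, -0.998, -0.001], [0.003, 0.001, -1.0]]
force: [-8.1, 0.3, 13.1]
grip_width: 0.0135
clock: 22.3
tool_pos: [0.6411, -0.086, 0.3492]
tcp_rot: [[0.998, -0.061, 0.003], [-0.061, -0.998, -0.001], [0.003, 0.001, -1.0]]
force: [-7.8, -0.3, 12.3]
grip_width: 0.0131
```

```bash
python3 -m crank '[0,0,-1,0,0,0,0,0,-1,0,0,0,0,0,-1,0,0,0,0,0,0,0,0,0,0,0,0,0,0,0]';python3 -m crank '[0,0,-1,0,0,0,0,0,0,0,0,0,0,0,0,0,0,0]';python3 -m crank '[0,0,-1,0,0,0,0,0,0,0,0,0,0,0,0,0,0,0]';python3 -m crank '[0,0,-1,0,0,0,0,0,0,0,0,0,0,0,0,0,0,0]'
```

```text
clock: 22.8
tool_pos: [0.6409, -0.0861, 0.3493]
tcp_rot: [[0.998, -0.061, 0.003], [-0.061, -0.998, -0.0], [0.003, -0.0, -1.0]]
force: [-3.5, 0.2, 3.7]
grip_width: 0.0132
clock: 23.1
tool_pos: [0.6408, -0.0862, 0.3493]
tcp_rot: [[0.998, -0.061, 0.002], [-0.061, -0.998, 0.0], [0.002, -0.0, -1.0]]
force: [-0.5, -0.2, -1.4]
grip_width: 0.0133
clock: 23.4
tool_pos: [0.6407, -0.0863, 0.3502]
tcp_rot: [[0.998, -0.061, 0.002], [-0.061, -0.998, 0.0], [0.002, -0.0, -1.0]]
force: [3.0, 0.6, -5.8]
grip_width: 0.0132
clock: 23.7
tool_pos: [0.6406, -0.0863, 0.3509]
tcp_rot: [[0.998, -0.061, 0.002], [-0.061, -0.998, 0.0], [0.002, -0.0, -1.0]]
force: [5.3, -0.4, -8.8]
grip_width: 0.0136
```

```bash
python3 -m crank '[0,0,-1,0,0,0,0,0,0,0,0,0,0,0,0,0,0,0]'
```

```text
clock: 24.0
tool_pos: [0.6406, -0.0864, 0.3509]
tcp_rot: [[0.998, -0.061, 0.001], [-0.061, -0.998, 0.001], [0.001, -0.001, -1.0]]
force: [7.1, 0.7, -12.6]
grip_width: 0.0134
```

```bash
python3 -m crank '[0,0,1,0,0,0,0,0,1,0,0,0,0,0,1,0,0,0,0,0,0,0,0,0,0,0,0,0,0,0]';python3 -m crank '[0,0,0.5,0,0,0,0,0,0.5,0,0,0,0,0,0,0,0,0,0,0,0,0,0,0]'; python3 -c "
from h import *
plan();print(robot.get_state()['moment'])"
```

```text
clock: 24.5
tool_pos: [0.6406, -0.0861, 0.3507]
tcp_rot: [[0.998, -0.061, 0.002], [-0.061, -0.998, -0.0], [0.002, 0.0, -1.0]]
force: [3.0, -0.8, -2.6]
grip_width: 0.0133
clock: 24.9
tool_pos: [0.6407, -0.086, 0.3493]
tcp_rot: [[0.998, -0.061, 0.002], [-0.061, -0.998, 0.0], [0.002, -0.0, -1.0]]
force: [4.1, -0.7, 0.4]
grip_width: 0.0132
pos [ 0.6407 -0.086   0.3493] yaw -3.492320879444354 z [ 0.0016  0.     -1.    ] F [ 4.0856 -0.7105  0.366 ] w 0.013231743569514906 t 24.9
[-0.1506 -0.886  -0.1417]
```

```bash
python3 -m crank '[0.5,0,0,0,0,0,0,0,0,0,0,0,0,0,0,0,0,0]';python3 -m crank '[0.4,0,0,0,0,0,0,0,0,0,0,0,0,0,0,0,0,0]'
```

```text
clock: 25.2
tool_pos: [0.6409, -0.086, 0.3492]
tcp_rot: [[0.998, -0.061, 0.001], [-0.061, -0.998, -0.0], [0.001, 0.0, -1.0]]
force: [2.0, -0.7, 2.8]
grip_width: 0.0133
clock: 25.5
tool_pos: [0.6411, -0.086, 0.3492]
tcp_rot: [[0.998, -0.061, -0.0], [-0.061, -0.998, -0.0], [-0.0, 0.0, -1.0]]
force: [0.4, 1.1, 5.0]
grip_width: 0.0128
```

```bash
python3 -m crank '[0,0,0,0,0,0,0,0,0,0,0,0,0,0,0,0,0,0,0,0,0,0,0,0]' 45; python3 -m crank '[0,0,-5,0,0,0,0,0,-15,0,0,0,0,0,-20,0,0,0,0,0,-25,0,0,0,0,0,-25,0,0,0,0,0,-20,0,0,0,0,0,0,0,0,0,0,0,0,0,0,0]';python3 -c "
from h import *
import cv2
plan()
c=cam('wrist','w10.png');pickle.dump(pack(c),open('w10.pkl','wb'))
c=cam('scene','s10.png');a=c['image'];cv2.imwrite('pics/s10c.png',cv2.resize(a[120:260,220:360],None,fx=4,fy=4,interpolation=cv2.INTER_CUBIC))
cam('top','t10.png')"
```

```text
clock: 25.9
tool_pos: [0.6407, -0.0861, 0.3477]
tcp_rot: [[0.998, -0.061, -0.002], [-0.061, -0.998, 0.0], [-0.002, -0.0, -1.0]]
force: [-0.7, -0.2, -0.4]
grip_width: 0.0446
clock: 26.7
tool_pos: [0.6412, -0.086, 0.4597]
tcp_rot: [[0.998, -0.061, 0.002], [-0.061, -0.998, -0.0], [0.002, 0.0, -1.0]]
force: [-0.4, -0.4, -0.2]
grip_width: 0.0449
pos [ 0.6412 -0.086   0.4597] yaw -3.487914547089459 z [ 0.0018 -0.0004 -1.    ] F [-0.3952 -0.3778 -0.1914] w 0.04487964260179027 t 26.7
```

View pics/w10.png

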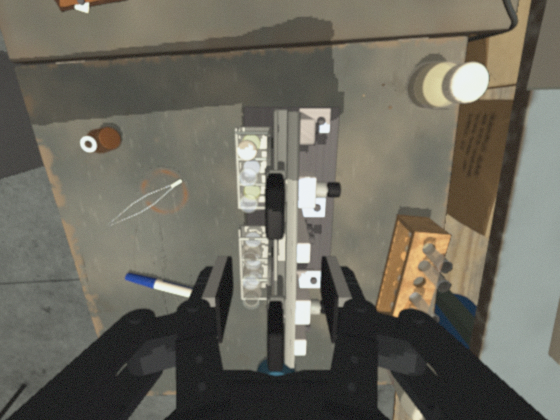

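View pics/s10c.png

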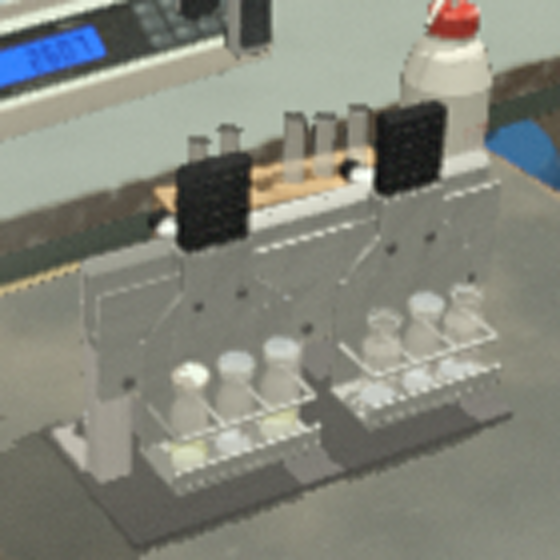

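View pics/s10.png

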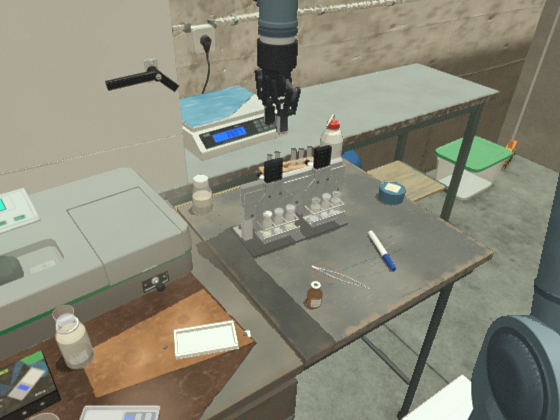

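```bash
python3 -c "
from h import *
plan(); robot.close_job()"
```

```text
pos [ 0.6407 -0.0863  0.457 ] yaw -3.490787455731763 z [-0.003   0.0003 -1.    ] F [-0.4961 -0.1754 -0.1837] w 0.04512882567853282 t 26.85
the job is handed in; nothing more can be done
```

The vial carrier is off the tray and hanging on the feed rail at the empty place, seated on the slot floor with the keeper over it. I handed the job in at about 27 s of the 58 s allowed; no verdict was reported.

- **Seating:** The carrier stopped firmly on the floor. The highest reading I took while pressing was about 13 N at the wrist, roughly 16 N on the slot after allowing for the carrier's weight, which is under the 25 N limit.
- **Keeper:** I could not see the keeper itself. I tested it by pulling up: the carrier rose 1.6 mm and then held against roughly 9 N of net pull, which shows it is locked. I then pressed it home again before letting go.
- **Final pictures:** The carrier hangs plumb, level and in line with its neighbour. The bottle, marker and forceps look unmoved, and the gripper is clear of everything with almost no force on it.

**Disagreement:** The contact heights put the slot floor at about z = 0.120 m, while the pictures gave 0.1225 m. That is close to the 2 mm the cameras are good for.

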